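# Switch on the cordless music set in order

### The arm

A 6-joint arm with a two-finger parallel gripper is mounted at the origin on the work surface. World frame = base frame: x ahead of the robot, y to its left, z up, the work surface at z = 0. Lengths are in m, angles in rad, forces in N, time in s.
With the tool pointing down it reaches from about 0.375 to 0.9 m from the base axis. Payload 3.1 kg.
Tool frame: the origin (TCP) lies at the very end of the fingers, on their centre line; the grasp point (between the pads) lies 19 mm behind it; z points along the fingers, y is the line along which they close (so a half turn about z gives the same grasp; the last joint's range is limited). The gripper opens to 85 mm and grips with 20 to 120 N. Pads are 22 mm wide; open, the fingers measure 114 mm over their backs; the gripper's body (76 mm by 85 mm) begins 54 mm behind the grasp point. The pads swing forward as they close: fully open they stand 13 mm farther back than shut.
Start: joints at [-1.351, 0.527, 1.433, -0, 1.181, -0.178], TCP at [0.243, -0.576, 0.231] pointing down, gripper open.
Joint ranges: [-3.08, 3.08], [-0.75, 2.2], [0.22, 2.44], [-1.43, 4.57], [0, 2.65], [-2.85, 2.85]. Speed limits (rad/s): [2.79, 2.79, 3.14, 3.14, 3.14, 3.14].

### API

Orientations are given as a unit quaternion [x, y, z, w].
In Python, from station import manip, vision gives the robot as it stands.
- The arm moves only by the tool drive_tool, never from a script. Its argument "deltas" is a list that holds one entry, the list of rows, each a list of 4 numbers: the shift along the tool's x, y, z in mm, then the turn about the tool's z in rad. A call has 1 to 5 rows; each row is the pose to reach, as a shift and turn from the pose commanded when the call began, along the tool's axes at that moment; what a row does not reach only later rows make up. A row lasts 1/12 s, in which the tool goes at most 41.7 mm and 7.16 degrees, less where a joint would pass 70% of its speed; a pose out of reach is approached as far as the arm can. A call with a gripper value outside its range is refused whole. "jaw" is the finger opening in mm, from 0 to 85.4, set as the call begins (left out, the last holds). The fingers move at their own pace and stop on an object; "force" is the grip in N (left out, the last holds). Time passes only in rows, so rows that repeat a pose let the fingers close. It gives the time, the measured TCP pose, the force, the opening and the grip force at its end, in the units of the state.
- manip.sense(): the state, without advancing time (a new reading comes with each control period).
- vision.snapshot(name): name is "scene" or "top"; returns the picture (400x640x3 uint8, red, green, blue); there is no depth.
- vision.camera_model(name): a dict with "camera_matrix" (3x3 intrinsics, pixels), "rvec" (rotation vector, rad) and "tvec" (3), from world to camera coordinates, as OpenCV has them. Camera axes: x right, y down, z forward; pixel columns grow to the right and rows downward; lengths in m; the calibration is good to about 2 mm. A picture is of the moment at which its call begins. camera_model takes no time and is no camera call.
- manip.sign_off(): hands the job in; it is judged then, once.
The state is a dict: "t": time; "q": joint angles; "qd": joint speeds; "tau": joint torques, N m; "tcp_pos": TCP position; "tool_rot": TCP orientation; "force": force on the tool from outside, world axes, zero at the start; "ft_torque": the same for the moment, N m; "finger_gap": opening from 0.0 (shut) to 1.0 (fully open); "gripper_force": force on a finger pad.
Only numpy, scipy, OpenCV 4.12 (cv2) and the standard library are available. Lean on these libraries where they do the work, as an engineer would, in place of code of your own. Each camera call takes 0.05 s, during which the arm holds its last target. There are 200 camera calls.

### The job

Switch on the battery-powered music set on the coffee table in the right order, so that the speaker does not thump: gently press the disc player's power key with the fingertips, then the mixer's, and the speaker's last, each fully down so that it stays in. Press the keys where the devices stand, without picking up, shoving or tipping a device, leave everything else on the table in its place, and finish with the hand clear.

Things in the scene. Friction and masses are not known exactly. Their poses are not given: they have to be found in the camera images.
- player: Disc player: flat square white box 140 x 140 x 36 mm with a large black disc on its top and one power key in a corner; loose, about 0.75 kg. Origin: centre of its underside, z up.
- player_key_top (a point): Centre of the top face of the disc player's power key, a plain round grey key 30 mm in diameter standing 18 mm proud of the box's top when off and 8 mm when fully pressed; its 8 mm rubber cap yields a further 0.5 mm per newton and springs back when let go (the point sinks with both); 54 mm above the table when off, offset (-48, -48) mm in x and y from the player's origin in the player's frame.
- player_key (a joint): Joint of the power key of the disc player: 0 = up (off), 0.010 m = fully pressed in (on). It slides straight down against a steady friction of about 2.5 N, has no return spring, stays where it is left, and meets its stop at 0.010, felt softly through the rubber cap; it counts as on past 0.006.
- mixer: Mixer: oblong grey box 100 (x) x 176 (y) x 50 mm with wooden end cheeks, four rows of small black faders and knobs up to 56 mm high, and one power key near one end; loose, about 0.9 kg. Origin: centre of its underside, z up, long side along y.
- mixer_key_top (a point): Centre of the top face of the mixer's power key, a plain round grey key 30 mm in diameter standing 18 mm proud of the 46 mm high panel when off and 8 mm when fully pressed; its 8 mm rubber cap yields a further 0.5 mm per newton and springs back when let go (the point sinks with both); 64 mm above the table when off, offset (0, 56) mm from the mixer's origin in the mixer's frame.
- mixer_key (a joint): Joint of the power key of the mixer: 0 = up (off), 0.010 m = fully pressed in (on). It slides straight down against a steady friction of about 2.5 N, has no return spring, stays where it is left, and meets its stop at 0.010, felt softly through the rubber cap; it counts as on past 0.006.
- speaker: Portable speaker: upright cloth-covered cylinder with black rims, 106 mm in diameter and 140 mm high, its power key in the middle of the top; loose, about 0.95 kg. Origin: centre of its underside, z up.
- speaker_key_top (a point): Centre of the top face of the speaker's power key, a plain round grey key 30 mm in diameter standing 18 mm proud of the top when off and 8 mm when fully pressed; its 8 mm rubber cap yields a further 0.5 mm per newton and springs back when let go (the point sinks with both); 158 mm above the table when off, on the speaker's axis.
- speaker_key (a joint): Joint of the power key of the speaker: 0 = up (off), 0.010 m = fully pressed in (on). It slides straight down against a steady friction of about 2.5 N, has no return spring, stays where it is left, and meets its stop at 0.010, felt softly through the rubber cap; it counts as on past 0.006.
- cup: Bystander: open yellow cup 72 mm across, 85 mm high; origin at the centre of its underside (as for all bystanders). Leave alone.
- walkie: Bystander: black walkie-talkie standing upright, 34 x 56 x 120 mm with a 60 mm aerial (180 mm in all). Leave alone.
- remote: Bystander: black remote control lying flat, 42 x 140 x 20 mm, long side along its y. Leave alone.
- book: Bystander: blue book lying flat, 109 x 154 x 24 mm. Leave alone.
- pot: Bystander: white pot 72 mm across with three pens, 155 mm high in all. Leave alone.
- tin: Bystander: closed metal tin 73 x 103 x 46 mm. Leave alone.
- marker: Bystander: thick marker lying flat, 130 x 20 x 20 mm, along its x. Leave alone.
Things that resemble listed ones, but are neither listed nor needed, are in the scene too. Of the things like the speaker, leave any that is purple or yellow; of the rest the smaller one is meant.

How it is judged:
On the way, in this order (a step that is already met when the one before it is completed fails the run):
1. the disc player's key is pressed in (value of joint player_key above 0.006 m), for 0.1 s.
2. the mixer's key is pressed in (value of joint mixer_key above 0.006 m), for 0.1 s.
3. the speaker's key is pressed in (value of joint speaker_key above 0.006 m), for 0.1 s.
At the end, for the whole second after the job is handed in: All three keys are in past 6 mm of their 10 mm travel; the three devices stand upright (within 0.1 rad) on the table (within 8 mm in height), at rest, within 20 mm of where they began (value of joint each of player_key, mixer_key, speaker_key above 0.006 m and height (world z) of each of player, mixer, speaker below 0.008 m and distance of each of player, mixer, speaker from where it was at the start of the episode below 0.02 m and angle between each of player, mixer, speaker's own z axis and vertical below 0.1 rad and linear speed of each of player, mixer, speaker below 0.02 m/s); the robot touches nothing.
It fails at once if the mixer's key was pressed before the player's (value of joint mixer_key above 0.003 m and value of joint player_key below 0.006 m).
It fails at once if the speaker's key was pressed before both of the others (value of joint speaker_key above 0.003 m and value of joint any of player_key, mixer_key below 0.006 m).
It fails at once if a device was pressed harder than 20 N (contact force between any of the arm, the fingers and player above 20 N or contact force between any of the arm, the fingers and mixer above 20 N or contact force between any of the arm, the fingers and speaker above 20 N).
It fails at once if a device was lifted (over 12 mm), shoved (over 25 mm) or tipped (over 0.2 rad) (height (world z) of any of player, mixer, speaker above 0.012 m or distance of any of player, mixer, speaker from where it was at the start of the episode above 0.025 m or angle between any of player, mixer, speaker's own z axis and vertical above 0.2 rad).
It fails at once if a bystander was moved by more than 20 mm or tipped (distance of any of cup, walkie, remote, book, pot, tin, marker from where it was at the start of the episode above 0.02 m or angle between any of cup, walkie, remote, book, pot, tin, marker's own z axis and vertical above 0.2 rad).
It also fails if it takes over 54 s, if anything falls off the work surface, if the arm or the gripper's body presses on something with over 40 N, if the wrist force passes 120 N, or if a joint passes its speed limit or range.

## Working session

There is one attempt and no reset: what is moved stays moved. The work goes in short steps, Python scripts to look and compute and a tool call to move; the robot and the scene stay as the last step left them, time stands still between calls to the robot, and variables do not carry over. Pictures are saved under pics/ and viewed, at most 10 in all, crops included, and the job is handed in when it is done.

Besides the shell and the picture viewer there is one more tool, called after "Request:" as name([rows], argument=value, ...), one row to a line, values as JSON. drive_tool: Moves the arm, as the interface text tells. Its arguments: {"type":"object","properties":{"deltas":{"type":"array"},"jaw":{"type":"number"},"force":{"type":"number"}},"required":["deltas"]}

```bash
mkdir -p pics
python3 - <<'E'
from station import manip, vision
import cv2
for n in ("scene","top"):
    im=vision.snapshot(n); cv2.imwrite(f"pics/{n}0.png",cv2.resize(im[:,:,::-1],(800,500),interpolation=cv2.INTER_CUBIC)); cv2.imwrite(f"{n}raw.png",im[:,:,::-1])
    print(vision.camera_model(n))
s=manip.sense();print(s['t'],s['tcp_pos'],s['tool_rot'],s['force'])
E
```

```text
{'camera_matrix': array([[418.10883399,   0.        , 330.01912766],
       [  0.        , 418.10883399, 197.64030569],
       [  0.        ,   0.        ,   1.        ]]), 'rvec': array([ 2.18896117,  1.90951962, -0.29368965]), 'tvec': array([-0.15987644, -0.51035417,  1.38775856])}
{'camera_matrix': array([[426.64088633,   0.        , 318.57425775],
       [  0.        , 426.64088633, 193.98129009],
       [  0.        ,   0.        ,   1.        ]]), 'rvec': array([ 2.16358325, -2.18478291,  0.09717073]), 'tvec': array([0.08041456, 0.57496635, 1.55203922])}
0.1 [ 0.24259109 -0.57529025  0.23043375] [ 9.80181426e-01  1.98099504e-01 -1.91756914e-05 -9.78997557e-04] [-0.07258159  0.14754715  0.72735598]
```

View pics/top0.png

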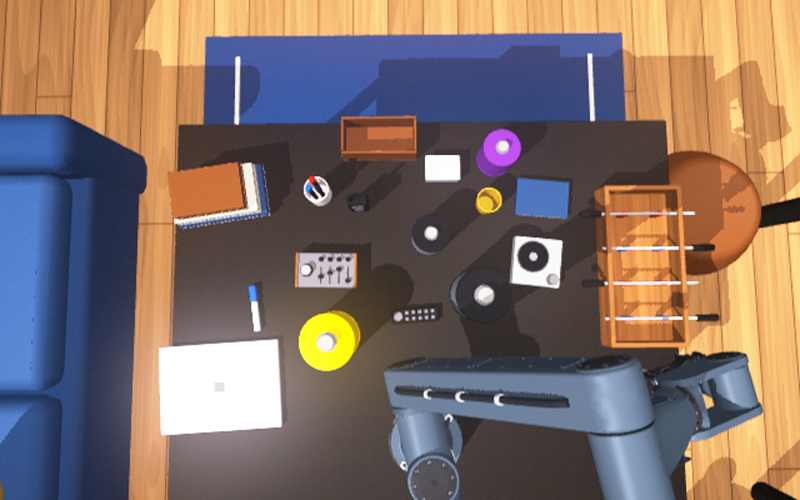

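View pics/scene0.png

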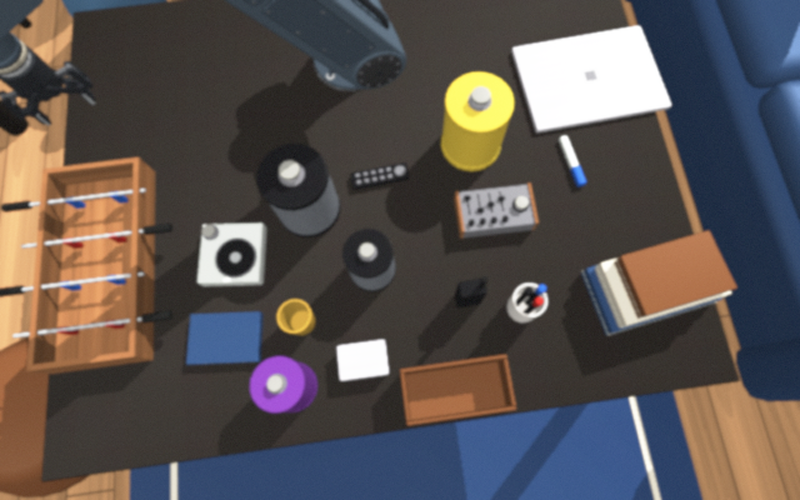

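The top view shows the player key at about (552,280), the mixer key at (307,269) and the small grey speaker's key at (431,233). In the scene view they are at (209,231), (521,203) and (367,251). The larger black speaker and the purple and yellow ones are decoys. I'll enlarge crops for exact pixels.

```bash
cat > h.py <<'E'
import numpy as np, cv2
from station import manip, vision
def cam(n):
    m=vision.camera_model(n);R=cv2.Rodrigues(m['rvec'])[0];return m['camera_matrix'],R,m['tvec'].reshape(3)
def ray(n,px,z):
    K,R,t=cam(n);d=R.T@np.linalg.inv(K)@np.array([px[0],px[1],1.]);c=-R.T@t
    return c+d*(z-c[2])/d[2]
def tri(a,b):
    P=[ (lambda k:k[0]@np.c_[k[1],k[2]])(cam(n)) for n in("top","scene")]
    X=cv2.triangulatePoints(P[0],P[1],np.array(a,float).reshape(2,1),np.array(b,float).reshape(2,1));return (X[:3]/X[3]).ravel()
E
python3 - <<'E'
import cv2,numpy as np
t=cv2.imread('topraw.png');s=cv2.imread('sceneraw.png')
rows=[]
for im,cs in((t,[(441,224),(246,215),(345,187)]),(s,[(167,185),(417,163),(294,201)])):
    r=[]
    for x,y in cs:
        c=cv2.resize(im[y-16:y+16,x-16:x+16],(256,256),interpolation=cv2.INTER_NEAREST)
        for k in range(0,256,64):
            cv2.line(c,(k,0),(k,6),(0,255,0),1);cv2.line(c,(0,k),(6,k),(0,255,0),1)
        r.append(c)
    rows.append(np.hstack(r))
cv2.imwrite('pics/crops.png',np.vstack(rows))
E
```

```text
(no output)
```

View pics/crops.png

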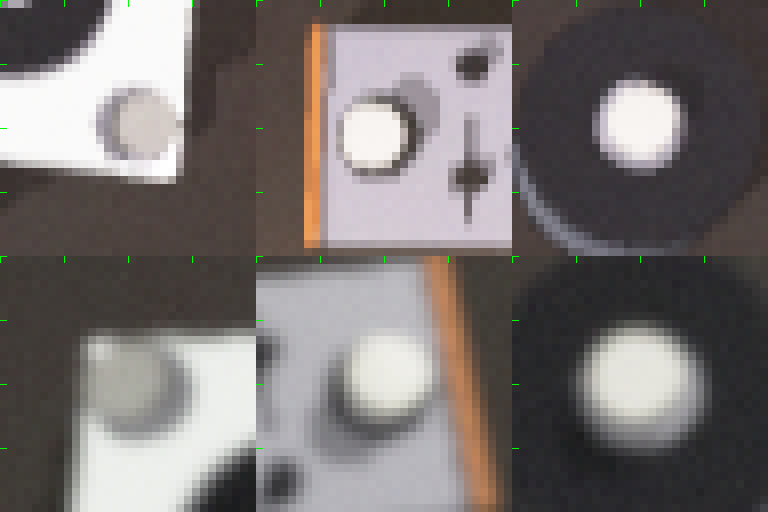

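The enlarged crops give the key-top centres in raw pixels:

| Key | Top view | Scene view |
|---|---|---|
| Player | (442.2,222.9) | (166.6,183.8) |
| Mixer | (244.4,215.2) | (416.9,161.0) |
| Speaker | (344.2,185.9) | (292.6,199.0) |

Run:
```python
from h import *
from scipy.spatial.transform import Rotation as Ro
np.set_printoptions(precision=4,suppress=True)
for n,a,b,z in(("player",(442.2,222.9),(166.6,183.8),.054),("mixer",(244.4,215.2),(416.9,161.),.064),("spk",(344.2,185.9),(292.6,199.),.158)):
    print(n,tri(a,b),ray("top",a,z),ray("scene",b,z))
print("bigspk",tri((387,235.5),(233,138)))
for n,p,z in(("purple",(402,117),.2),("yellow",(260,273),.2),("remote",(333,251),.02),("cup",(391,160),.085),("walkie",(286,162),.12),("pot",(253,150),.155),("foos",(470,226),.1)): print(n,ray("top",p,z))
s=manip.sense();print(Ro.from_quat(s['tool_rot']).as_matrix(),s['tcp_pos'])
```

```text
player [ 0.4639 -0.3699  0.0549] [ 0.464  -0.3704  0.054 ] [ 0.4635 -0.3699  0.054 ]
mixer [0.4982 0.3419 0.0701] [0.4983 0.3422 0.064 ] [0.4961 0.3444 0.064 ]
spk [ 0.5903 -0.0134  0.1586] [ 0.5904 -0.0126  0.158 ] [ 0.5901 -0.0143  0.158 ]
bigspk [ 0.4217 -0.1457  0.2023]
purple [ 0.8156 -0.2068  0.2   ]
yellow [0.305  0.2667 0.2   ]
remote [0.3657 0.0239 0.02  ]
cup [ 0.6902 -0.1861  0.085 ]
walkie [0.6808 0.1877 0.12  ]
pot [0.7176 0.2981 0.155 ]
foos [ 0.4513 -0.454   0.1   ]
[[ 0.9215  0.3883 -0.0004]
 [ 0.3883 -0.9215  0.0019]
 [ 0.0004 -0.0019 -1.    ]] [ 0.2426 -0.5753  0.2304]
```

Request:
drive_tool([
  [[142, -52, 0, 0], [142, -52, 0, 0], [142, -52, 0, 0], [142, -52, 0, 0], [142, -52, 0, 0]],
], jaw=0)

```text
t: 0.52
tcp_pos: [0.3565, -0.4679, 0.2308]
tool_rot: [0.98, 0.201, 0.001, -0.002]
force: [-1.5, 0.2, -0.8]
finger_gap: 0.297
gripper_force: 0.0
```

Request:
drive_tool([
  [[142, -52, 0, 0], [142, -52, 20, 0], [142, -52, 60, 0], [142, -52, 95, 0], [142, -52, 95, 0]],
])

```text
t: 0.93
tcp_pos: [0.4649, -0.3677, 0.1346]
tool_rot: [0.98, 0.199, -0.0, -0.0]
force: [-0.5, 0.1, -0.4]
finger_gap: 0.002
gripper_force: 0.0
```

Request:
drive_tool([
  [[0, 0, 30, 0], [0, 0, 55, 0], [0, 0, 70, 0], [0, 0, 70, 0], [0, 0, 70, 0]],
])

```text
t: 1.35
tcp_pos: [0.4634, -0.3697, 0.0653]
tool_rot: [0.98, 0.198, -0.001, -0.001]
force: [0.0, -0.1, 0.3]
finger_gap: 0.003
gripper_force: 0.0
```

Run:
```python
from h import *
s=manip.sense();print(s['t'],s['tcp_pos'],s['force'])
im=vision.snapshot("scene");a=im[140:230,120:220,::-1]
im=vision.snapshot("top");b=im[180:270,390:490,::-1]
cv2.imwrite('pics/p1.png',cv2.resize(np.hstack([a,b]),None,fx=4,fy=4,interpolation=cv2.INTER_CUBIC))
```

```text
1.35 [ 0.46339246 -0.36973218  0.06532657] [ 0.02798138 -0.05966152  0.31845357]
```

View pics/p1.png

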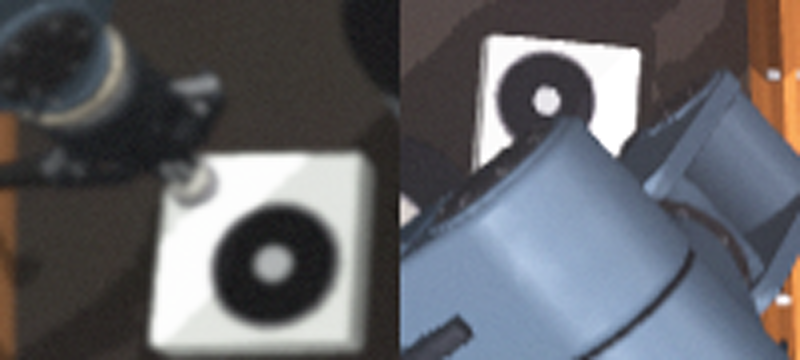

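The scene crop shows the shut fingertips at about (190,175), right over the player's key. The arm hides the key in the top view. I'll press slowly.

Request:
drive_tool([
  [[0, 0, 5, 0], [0, 0, 9, 0], [0, 0, 13, 0], [0, 0, 16, 0], [0, 0, 16, 0]],
])

```text
t: 1.87
tcp_pos: [0.4643, -0.3703, 0.0503]
tool_rot: [0.98, 0.198, 0.0, 0.001]
force: [0.6, -0.3, 1.9]
finger_gap: -0.003
gripper_force: 0.9
```

Request:
drive_tool([
  [[0, 0, 2, 0], [0, 0, 4, 0], [0, 0, 5, 0], [0, 0, 5, 0]],
])

```text
t: 2.2
tcp_pos: [0.4643, -0.3702, 0.0453]
tool_rot: [0.98, 0.198, 0.0, 0.0]
force: [0.0, -0.1, 3.1]
finger_gap: 0.003
gripper_force: 1.0
```

Request:
drive_tool([
  [[0, 0, 2, 0], [0, 0, 4, 0], [0, 0, 5, 0], [0, 0, 5, 0]],
])

```text
t: 2.53
tcp_pos: [0.4643, -0.3703, 0.0407]
tool_rot: [0.98, 0.198, 0.0, 0.0]
force: [-0.9, -0.9, 6.3]
finger_gap: -0.002
gripper_force: 3.3
```

Request:
drive_tool([
  [[0, 0, -20, 0], [0, 0, -60, 0], [0, 0, -100, 0], [0, 0, -140, 0], [0, 0, -180, 0]],
])

```text
t: 2.95
tcp_pos: [0.4632, -0.3684, 0.221]
tool_rot: [0.98, 0.198, -0.001, -0.002]
force: [0.8, -0.7, -0.4]
finger_gap: -0.0
gripper_force: 0.0
```

Request:
drive_tool([
  [[0, 0, -35, 0], [15, -32, -35, 0], [31, -65, -35, 0], [46, -97, -35, 0], [62, -129, -35, 0]],
])

```text
t: 3.37
tcp_pos: [0.4699, -0.2246, 0.2547]
tool_rot: [0.98, 0.198, -0.001, -0.001]
force: [0.4, 0.4, 0.7]
finger_gap: 0.003
gripper_force: 0.0
```

Run:
```python
from h import *
s=manip.sense();print(s['t'],s['tcp_pos'],s['q'],s['force'])
im=vision.snapshot("scene");a=im[140:230,120:220,::-1]
cv2.imwrite('pics/p2.png',cv2.resize(a,None,fx=4,fy=4,interpolation=cv2.INTER_CUBIC))
```

```text
3.3667 [ 0.46991338 -0.22459189  0.25468654] [-6.60934019e-01  3.59215970e-01  1.66213199e+00  6.02984293e-04
  1.12295860e+00  5.11840320e-01] [0.41210864 0.37204621 0.70434994]
```

View pics/p2.png

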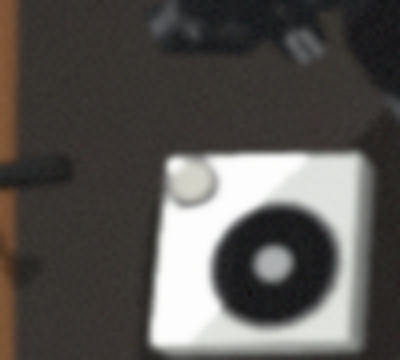

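The key at (190,182) now stands lower, and the player has not moved. On to the mixer.

Request:
drive_tool([
  [[16, -34, 0, 0], [33, -68, 0, 0], [49, -103, 0, 0], [66, -137, 0, 0], [82, -171, 0, 0]],
])

```text
t: 3.83
tcp_pos: [0.4792, -0.0353, 0.2546]
tool_rot: [0.98, 0.198, -0.001, -0.001]
force: [0.7, -0.9, -0.4]
finger_gap: 0.001
gripper_force: 0.0
```

Request:
drive_tool([
  [[16, -34, 0, 0], [33, -68, 0, 0], [49, -103, 0, 0], [66, -137, 0, 0], [82, -171, 0, 0]],
])

```text
t: 4.25
tcp_pos: [0.4882, 0.154, 0.2546]
tool_rot: [0.98, 0.198, -0.001, -0.0]
force: [1.2, -0.3, -0.8]
finger_gap: 0.001
gripper_force: 0.0
```

Request:
drive_tool([
  [[16, -34, 0, 0], [33, -68, 0, 0], [49, -103, 0, 0], [66, -137, 0, 0], [82, -171, 0, 0]],
])

```text
t: 4.67
tcp_pos: [0.4974, 0.3432, 0.2543]
tool_rot: [0.98, 0.198, -0.001, 0.0]
force: [1.1, -0.4, -0.6]
finger_gap: -0.001
gripper_force: 0.0
```

Request:
drive_tool([
  [[0, 0, 15, 0], [0, 0, 40, 0], [0, 0, 75, 0], [0, 0, 110, 0], [0, 0, 110, 0]],
])

```text
t: 5.08
tcp_pos: [0.4927, 0.339, 0.1378]
tool_rot: [0.98, 0.198, -0.008, 0.002]
force: [-0.3, -0.9, -0.2]
finger_gap: 0.002
gripper_force: 0.0
```

Request:
drive_tool([
  [[0, 0, 0, 0], [0, 0, 0, 0]],
])

```text
t: 5.25
tcp_pos: [0.4993, 0.3417, 0.1463]
tool_rot: [0.98, 0.198, 0.0, -0.0]
force: [-0.3, -0.5, 1.2]
finger_gap: -0.004
gripper_force: 0.0
```

Run:
```python
from h import *
np.set_printoptions(precision=4,suppress=True)
s=manip.sense();print(s['t'],s['tcp_pos'],s['q'],s['qd'],s['tau'],s['force'])
im=vision.snapshot("scene")[20:200,310:470,::-1];b=vision.snapshot("top")[160:340,200:360,::-1]
cv2.imwrite('pics/p3.png',cv2.resize(np.hstack([im,b]),None,fx=2.5,fy=2.5,interpolation=cv2.INTER_CUBIC))
```

```text
5.25 [0.4993 0.3417 0.1463] [0.4156 0.6056 1.5626 0.0002 0.9724 1.5876] [-0.0006 -0.0337 -0.0257 -0.0013 -0.0086 -0.0003] [  0.0814 -42.6221 -13.565    0.0038   0.08    -0.0008] [-0.2775 -0.4852  1.2042]
```

View pics/p3.png

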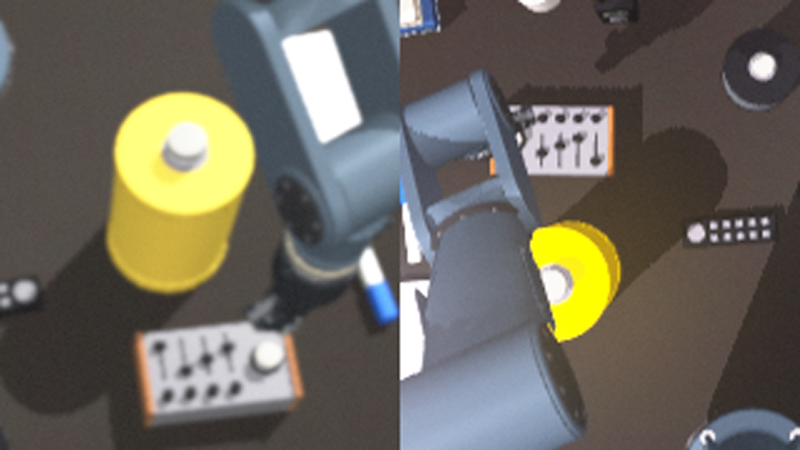

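The fingers at about (265,320) hang above the mixer, whose key shows at (268,355) in the scene crop. The drift was only settling. The forearm passes near the yellow decoy, so I'll check its height before going lower.

Run:
```python
from h import *
print(tri((260.5,273),(384,78.6)))
# wrist joint disc in both views (scene crop (298,208), top crop (490,95)-ish)
print(tri((200+(490-400)/2.5,160+95/2.5),(310+300/2.5,20+208/2.5)))
```

```text
[0.30558196 0.26488457 0.20562878]
[0.5271017  0.29241478 0.45260676]
```

Request:
drive_tool([
  [[0, 0, 10, 0], [0, 0, 20, 0], [0, 0, 30, 0], [0, 0, 40, 0], [0, 0, 40, 0]],
])

```text
t: 5.77
tcp_pos: [0.4968, 0.3405, 0.1026]
tool_rot: [0.98, 0.198, -0.003, 0.001]
force: [-0.4, -0.2, -0.7]
finger_gap: -0.001
gripper_force: 0.0
```

Run:
```python
from h import *
np.set_printoptions(precision=4,suppress=True)
s=manip.sense();print(s['t'],s['tcp_pos'],s['q'],s['tau'],s['force'])
im=vision.snapshot("scene")[20:200,310:470,::-1]
cv2.imwrite('pics/p4.png',cv2.resize(im,None,fx=3.3,fy=3.3,interpolation=cv2.INTER_CUBIC))
```

```text
5.7667 [0.4968 0.3405 0.1026] [0.4155 0.6667 1.5927 0.     0.8874 1.5877] [ -0.1067 -46.1672 -13.6721   0.0028  -0.222   -0.    ] [-0.3672 -0.1843 -0.7394]
```

View pics/p4.png

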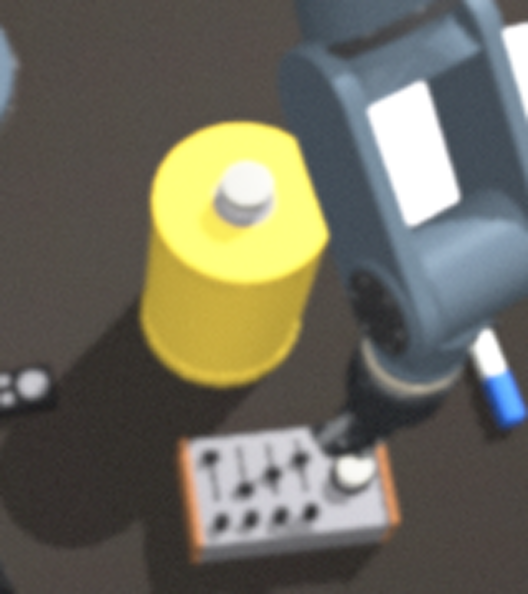

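The forearm is well above the yellow decoy (206 mm high), and the fingertips near (350,435) are closing on the mixer key at (354,470). Lowering to just above it.

Request:
drive_tool([
  [[0, 0, 10, 0], [0, 0, 20, 0], [0, 0, 28, 0], [0, 0, 34, 0], [0, 0, 34, 0]],
])

```text
t: 6.23
tcp_pos: [0.4975, 0.3409, 0.0695]
tool_rot: [0.98, 0.198, -0.002, 0.0]
force: [0.5, -0.5, 0.4]
finger_gap: 0.0
gripper_force: 0.0
```

Request:
drive_tool([
  [[0, 0, 0, 0], [0, 0, 0, 0]],
])

```text
t: 6.4
tcp_pos: [0.4988, 0.3415, 0.0714]
tool_rot: [0.98, 0.198, 0.0, -0.0]
force: [0.2, 0.2, 0.3]
finger_gap: 0.004
gripper_force: 0.0
```

Run:
```python
from h import *
s=manip.sense();print(s['t'],s['tcp_pos'],s['force'])
im=vision.snapshot("scene")[110:200,360:460,::-1]
cv2.imwrite('pics/p5.png',cv2.resize(im,None,fx=5,fy=5,interpolation=cv2.INTER_CUBIC))
```

```text
6.4 [0.49879784 0.34153126 0.07141792] [0.17482078 0.23608645 0.3223755 ]
```

View pics/p5.png

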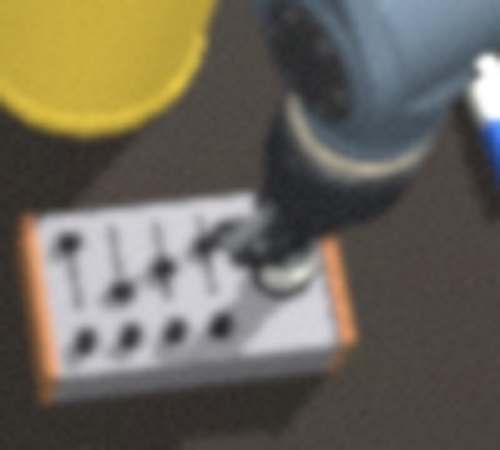

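The fingers at (275,255) stand right over the mixer key at (285,270). Pressing.

Request:
drive_tool([
  [[0, 0, 5, 0], [0, 0, 8, 0], [0, 0, 11, 0], [0, 0, 13, 0], [0, 0, 13, 0]],
])

```text
t: 6.87
tcp_pos: [0.4989, 0.3416, 0.0582]
tool_rot: [0.98, 0.198, 0.0, -0.0]
force: [0.7, 0.6, 2.2]
finger_gap: -0.0
gripper_force: 1.0
```

Request:
drive_tool([
  [[0, 0, 2, 0], [0, 0, 4, 0], [0, 0, 5, 0], [0, 0, 5, 0]],
])

```text
t: 7.2
tcp_pos: [0.4989, 0.3416, 0.0532]
tool_rot: [0.98, 0.198, 0.0, -0.0]
force: [0.7, 0.5, 1.9]
finger_gap: -0.0
gripper_force: 1.0
```

Request:
drive_tool([
  [[0, 0, 1, 0], [0, 0, 2, 0], [0, 0, 3, 0], [0, 0, 3, 0]],
])

```text
t: 7.53
tcp_pos: [0.4989, 0.3416, 0.0508]
tool_rot: [0.98, 0.198, 0.0, -0.0]
force: [-0.1, 0.6, 6.4]
finger_gap: 0.002
gripper_force: 3.2
```

Request:
drive_tool([
  [[0, 0, -20, 0], [0, 0, -60, 0], [0, 0, -100, 0], [0, 0, -140, 0], [0, 0, -170, 0]],
])

```text
t: 7.95
tcp_pos: [0.4985, 0.3414, 0.2228]
tool_rot: [0.98, 0.198, 0.0, -0.0]
force: [1.0, 0.6, -0.0]
finger_gap: 0.001
gripper_force: 0.0
```

Request:
drive_tool([
  [[0, 0, -20, 0], [-4, 30, -20, 0], [-10, 67, -20, 0], [-16, 105, -20, 0], [-22, 143, -20, 0]],
])

```text
t: 8.37
tcp_pos: [0.5328, 0.1999, 0.2398]
tool_rot: [0.98, 0.199, -0.001, 0.0]
force: [1.0, 0.5, -0.3]
finger_gap: -0.004
gripper_force: 0.0
```

Request:
drive_tool([
  [[-6, 40, 0, 0], [-11, 80, 0, 0], [-17, 120, 0, 0], [-23, 160, 0, 0], [-29, 195, 0, 0]],
])

```text
t: 8.78
tcp_pos: [0.5823, 0.0077, 0.2395]
tool_rot: [0.98, 0.198, -0.001, -0.0]
force: [-0.2, -0.4, -0.7]
finger_gap: 0.002
gripper_force: 0.0
```

Request:
drive_tool([
  [[-3, 25, 0, 0], [-3, 25, 0, 0], [-3, 25, 10, 0], [-3, 25, 20, 0], [-3, 25, 20, 0]],
])

```text
t: 9.2
tcp_pos: [0.5869, -0.0123, 0.2171]
tool_rot: [0.98, 0.199, -0.003, -0.002]
force: [0.3, -0.3, -1.0]
finger_gap: 0.002
gripper_force: 0.0
```

Run:
```python
from h import *
s=manip.sense();print(s['t'],s['tcp_pos'],s['force'])
im=vision.snapshot("scene")[110:250,230:460,::-1]
cv2.imwrite('pics/p6.png',cv2.resize(im,None,fx=3.4,fy=3.4,interpolation=cv2.INTER_CUBIC))
```

```text
9.2 [ 0.58693364 -0.01228955  0.21705283] [ 0.25750386 -0.29965075 -1.03664866]
```

View pics/p6.png

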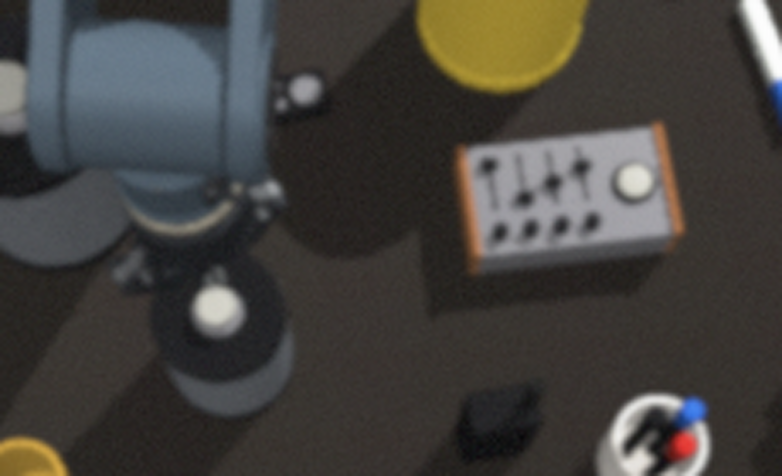

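The mixer key at (634,182) is in, and the fingers at (212,278) are above the speaker key at (217,310). Lowering.

Request:
drive_tool([
  [[0, 0, 12, 0], [0, 0, 25, 0], [0, 0, 38, 0], [0, 0, 48, 0], [0, 0, 48, 0]],
])

```text
t: 9.67
tcp_pos: [0.5879, -0.0126, 0.1701]
tool_rot: [0.98, 0.199, -0.002, -0.001]
force: [-0.1, 0.2, -0.6]
finger_gap: -0.003
gripper_force: 0.0
```

Request:
drive_tool([
  [[0, 0, 0, 0], [0, 0, 0, 0]],
])

```text
t: 9.83
tcp_pos: [0.5902, -0.0136, 0.1728]
tool_rot: [0.98, 0.198, 0.0, 0.0]
force: [0.2, -0.3, 0.2]
finger_gap: -0.001
gripper_force: 0.0
```

Exactly over the key, now 15 mm above it. Pressing.

Request:
drive_tool([
  [[0, 0, 6, 0], [0, 0, 12, 0], [0, 0, 17, 0], [0, 0, 20, 0], [0, 0, 20, 0]],
])

```text
t: 10.25
tcp_pos: [0.5901, -0.0141, 0.1519]
tool_rot: [0.98, 0.198, 0.0, -0.0]
force: [0.8, -0.3, 2.0]
finger_gap: 0.007
gripper_force: 0.8
```

Request:
drive_tool([
  [[0, 0, 2, 0], [0, 0, 4, 0], [0, 0, 5, 0], [0, 0, 5, 0]],
])

```text
t: 10.58
tcp_pos: [0.59, -0.0141, 0.1473]
tool_rot: [0.98, 0.198, 0.0, 0.0]
force: [0.6, 1.2, 2.3]
finger_gap: -0.001
gripper_force: 1.0
```

Request:
drive_tool([
  [[0, 0, 1, 0], [0, 0, 2, 0], [0, 0, 3, 0], [0, 0, 3, 0]],
])

```text
t: 10.92
tcp_pos: [0.5901, -0.0141, 0.1448]
tool_rot: [0.98, 0.198, 0.0, 0.0]
force: [0.9, -0.0, 6.3]
finger_gap: -0.0
gripper_force: 3.2
```

Request:
drive_tool([
  [[0, 0, -20, 0], [0, 0, -60, 0], [0, 0, -100, 0], [0, 0, -130, 0], [0, 0, -130, 0]],
])

```text
t: 11.33
tcp_pos: [0.5932, -0.0148, 0.281]
tool_rot: [0.98, 0.198, 0.006, 0.003]
force: [0.8, 0.4, -0.2]
finger_gap: -0.001
gripper_force: 0.0
```

Request:
drive_tool([
  [[0, 0, 0, 0], [0, 0, 0, 0], [0, 0, 0, 0]],
])

```text
t: 11.58
tcp_pos: [0.5882, -0.0138, 0.2722]
tool_rot: [0.98, 0.198, -0.002, -0.001]
force: [0.6, 0.2, -0.7]
finger_gap: -0.003
gripper_force: 0.0
```

Run:
```python
from h import *
s=manip.sense();print(s['t'],s['tcp_pos'],s['force'])
im=vision.snapshot("scene")[110:250,130:360,::-1]
cv2.imwrite('pics/p7.png',cv2.resize(im,None,fx=3.4,fy=3.4,interpolation=cv2.INTER_CUBIC))
```

```text
11.5833 [ 0.58822641 -0.01381836  0.27218669] [ 0.57802285  0.1667105  -0.70611714]
```

View pics/p7.png

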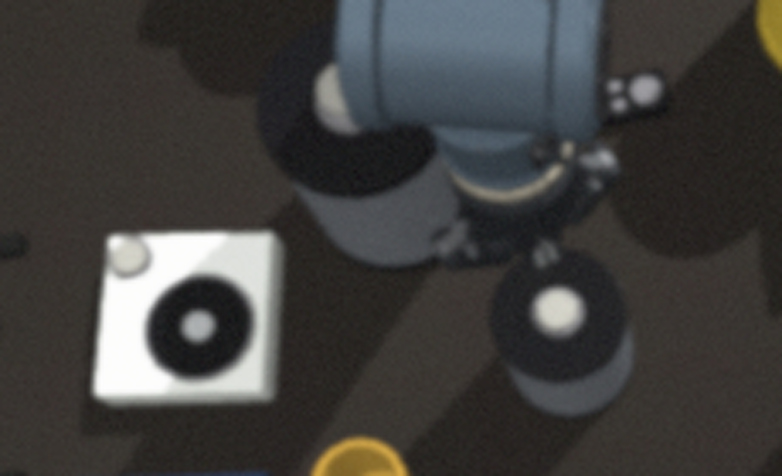

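The speaker key at (557,312) and the player key at (128,257) are both in, the devices are in place and the hand is clear. Handing in.

```bash
python3 -c "
from station import manip
print(manip.sign_off())"
```

```text
the job is handed in; nothing more can be done
None
```

I pressed the player, mixer and speaker keys in that order, each to its stop at about 6 N. The last pictures show the devices in place and the hand clear, and I handed the job in at about 12 s (no verdict was returned).

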